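# Start up the grinding bay by its push buttons

### The arm

A 7-joint arm with a two-finger parallel gripper is mounted at the origin on the work surface. World frame = base frame: x ahead of the robot, y to its left, z up, the work surface at z = 0. Lengths are in m, angles in rad, forces in N, time in s.
With the tool pointing down it reaches from about 0.375 to 0.925 m from the base axis. Payload 3.1 kg.
Tool frame: the origin (TCP) lies at the very end of the fingers, on their centre line; the grasp point (between the pads) lies 19 mm behind it; z points along the fingers, y is the direction in which the jaws open and shut (so a half turn about z gives the same grasp; the last joint's range is limited). The gripper opens to 85 mm and grips with 20 to 120 N. Pads are 22 mm wide; open, the fingers measure 114 mm over their backs; the gripper's body (76 mm by 85 mm) begins 54 mm behind the grasp point. The pads swing forward as they close: fully open they stand 13 mm farther back than shut.
Start: joints at [1.149, 0.383, 0.044, 1.598, -0.018, 1.161, -0.05], TCP at [0.207, -0.616, 0.231] pointing down, gripper open.
Joint ranges: [-2.61, 2.61], [-0.41, 2.15], [-1.48, 1.57], [0, 2.5], [-1.57, 4.71], [0.05, 1.97], [-2.85, 2.85]. Speed limits (rad/s): [2.79, 2.79, 3.14, 3.14, 3.14, 3.14, 3.14].

### API

Orientations are given as a rotation vector (axis times angle).
In Python, from workcell import manip, read_camera, finder gives the robot as it stands.
- The arm moves only by the tool apply_moves, never from a script. Its argument "targets" is text: rows parted by semicolons, each of 7 numbers parted by spaces: the closure, from 0 (fully open) to 1 (shut), then the shift along the tool's x, y, z in cm, then the turn, a rotation vector about the tool's x, y, z in degrees. In form: gripper x y z ax ay az; .... A call has 1 to 8 rows; each row shifts and turns the commanded pose from where the row before left it, along the tool's axes as they then stand; what a row does not reach is not made up. A row lasts 1/8 s, in which the tool goes at most 62.5 mm and 10.7 degrees, less where a joint would pass 70% of its speed; a pose out of reach is approached as far as the arm can. A call is refused whole if a number of a shift passes 6.25 or a number of a turn 10.7, either way. A call with a gripper value outside its range is refused whole. The fingers move at their own pace and stop on an object; "grip_force" is the grip in N (left out, the last holds). Time passes only in rows, so rows that do not move let the fingers close. It gives the time, the measured TCP pose, the force and the opening at its end, in the units of the state.
- manip.sense(): the state, without advancing time (a new reading comes with each control period).
- read_camera(name): name is "scene" or "top" or "wrist"; returns a dict with "color" (480x640x3 uint8, red, green, blue), "camera_matrix" (3x3 intrinsics, pixels), "rvec" (rotation vector, rad) and "tvec" (3), from world to camera coordinates, as OpenCV has them. Camera axes: x right, y down, z forward; pixel columns grow to the right and rows downward; lengths in m; the calibration is good to about 2 mm. The wrist camera is an equidistant fisheye: a pixel r from the principal point sees the ray r / f radians off the axis. A picture is of the moment at which its call begins. There is no depth.
- manip.close_job(): hands the job in, once; it reports no verdict.
Trained networks look in a picture, given as the dict that the camera call returned (one of the last four; its "shot" number tells which), for a name from the list of things; names that differ only in an ending like _2 or _b are one class to them, and where a whole thing is asked for, a point or a joint stands for the part that bears it (a point fixed in the world has none). Each returns a list of dicts, best first, with "conf" (0 to 1); they miss things now and then, are a little off and sometimes report something else, mostly with a low value. They report only what shows in the picture. A call takes as long as a camera call.
- finder.trace(picture, thing): "pixels" (480x640 bool, what is visible of it) and "extent" ([centre column, centre row, width, height] in pixels, round what is visible of it).
- finder.tip_of(picture, thing): "xy" ([column, row] in pixels: a listed point, or the origin of a listed thing).
The state is a dict: "time": time; "qpos": joint angles; "qvel": joint speeds; "effort": joint torques, N m; "tool_pos": TCP position; "ee_rot": TCP orientation; "wrist_force": force on the tool from outside, world axes, zero at the start; "torque": the same for the moment, N m; "grip_width": finger opening in m.
Only numpy, scipy, OpenCV 4.12 (cv2) and the standard library are available. Lean on these libraries where they do the work, as an engineer would, in place of code of your own. Each camera call takes 0.05 s, during which the arm holds its last target. There are 200 camera calls.

### The job

Get the grinding bay ready: with a fingertip, gently press the blue button (dust extractor) all the way in, then the white one (work lamp), then the green one (belt grinder), so that each stays in. Do not touch the red emergency stop, do not pick up, tip or push the switch boxes along the bench, and leave the brick, hammer and marking stick alone.

Things in the scene. Friction and masses are not known exactly. Their poses are not given: they have to be found in the camera images.
- extractor_box: dust extractor switch: a loose grey box 70 x 70 mm, 44 mm high, 0.5 to 1 kg, standing on the bench with one round blue push button 40 mm across on top. The four boxes stand in any order. Origin: centre of the underside; z up.
- extractor_top (a point): centre of the top face of the blue button, 64 mm above the bench when out, 56 mm when in; moves with the button. Below the button is a fixed collar 48 mm across whose top is 50 mm above the bench.
- extractor_cap (a joint): how far the blue button is pressed: 0 out (as at the start), 0.008 m fully in. It slides straight down against about 2.5 N of friction, meets a hard stop at 0.008, has no spring and stays where it is left.
- lamp_box: work lamp switch: a loose grey box 70 x 70 mm, 44 mm high, 0.5 to 1 kg, standing on the bench with one round white push button 40 mm across on top. The four boxes stand in any order. Origin: centre of the underside; z up.
- lamp_top (a point): centre of the top face of the white button, 64 mm above the bench when out, 56 mm when in; moves with the button. Below the button is a fixed collar 48 mm across whose top is 50 mm above the bench.
- lamp_cap (a joint): how far the white button is pressed: 0 out (as at the start), 0.008 m fully in. It slides straight down against about 2.5 N of friction, meets a hard stop at 0.008, has no spring and stays where it is left.
- grinder_box: belt grinder switch: a loose grey box 70 x 70 mm, 44 mm high, 0.5 to 1 kg, standing on the bench with one round green push button 40 mm across on top. The four boxes stand in any order. Origin: centre of the underside; z up.
- grinder_top (a point): centre of the top face of the green button, 64 mm above the bench when out, 56 mm when in; moves with the button. Below the button is a fixed collar 48 mm across whose top is 50 mm above the bench.
- grinder_cap (a joint): how far the green button is pressed: 0 out (as at the start), 0.008 m fully in. It slides straight down against about 2.5 N of friction, meets a hard stop at 0.008, has no spring and stays where it is left.
- stop_box: emergency stop switch: a loose yellow box 70 x 70 mm, 44 mm high, 0.5 to 1 kg, standing on the bench with one round red push button 40 mm across on top. The four boxes stand in any order. Origin: centre of the underside; z up.
- stop_top (a point): centre of the top face of the red button, 64 mm above the bench when out, 56 mm when in; moves with the button. Below the button is a fixed collar 48 mm across whose top is 50 mm above the bench.
- stop_cap (a joint): how far the red button is pressed: 0 out (as at the start), 0.008 m fully in. It slides straight down against about 2.5 N of friction, meets a hard stop at 0.008, has no spring and stays where it is left.
- firebrick: bystander: tan firebrick 114 x 230 x 64 mm (x, y, z) lying on the bench beyond the switches; origin: centre of the underside.
- hammer: bystander: hammer 280 mm long lying on the bench beyond the switches, handle towards its own -x; origin: on the bench under its middle.
- chalk: bystander: white marking stick 13 x 127 x 8 mm (x, y, z) lying on the bench between robot and switches; origin: centre of the underside.

How it is judged:
By the outcome, as a careful person would: the job done as asked, in the order asked, and still so for the second after the job is handed in, with the robot touching nothing.
It also fails if it takes over 42 s, if anything falls off the work surface, if the arm or the gripper's body presses on something with over 40 N, if the wrist force passes 120 N, or if a joint passes its speed limit or range.

## Working session

There is one attempt and no reset: what is moved stays moved. The work goes in short steps, Python scripts to look and compute and a tool call to move; the robot and the scene stay as the last step left them, time stands still between calls to the robot, and variables do not carry over. Pictures are saved under pics/ and viewed, about 8 in all and at most 12, crops included, and the job is handed in when it is done.

Besides the shell and the picture viewer there is one more tool, called by a JSON object that holds its "api" and its "payload". apply_moves: Moves the arm, as the interface text tells. Its arguments: {"type":"object","properties":{"targets":{"type":"string"},"grip_force":{"type":"number"}},"required":["targets"]}

```bash
mkdir -p pics; cat > h.py <<'E'
import numpy as np, cv2
from scipy.spatial.transform import Rotation as R
from workcell import manip, read_camera, finder
def ground(p,uv,z):
    K=np.array(p["camera_matrix"]);Rm=cv2.Rodrigues(np.array(p["rvec"],float))[0];t=np.array(p["tvec"],float).ravel()
    r=np.linalg.inv(K)@[uv[0],uv[1],1]; c=-Rm.T@t; d=Rm.T@r
    return c+d*(z-c[2])/d[2]
E
python3 - <<'E'
from h import *
s=manip.sense(); print(s); Rm=R.from_rotvec(s["ee_rot"]).as_matrix(); print(Rm.round(3))
for cam in ["top","scene"]:
    p=read_camera(cam); cv2.imwrite(f"pics/{cam}1.png",p["color"][:,:,::-1])
    for n in ["extractor","lamp","grinder","stop"]:
        for q in finder.tip_of(p,n+"_top")[:2]: print(cam,n,q["xy"],round(q["conf"],2),ground(p,q["xy"],.064).round(4))
E
```

```text
{'time': 0.0, 'qpos': array([ 1.14920314,  0.38383397,  0.04388644,  1.59962263, -0.01787651,
        1.16121527, -0.04990572]), 'qvel': array([-0.00102005,  0.00084835,  0.00184845,  0.0015005 , -0.00137298,
        0.00050491, -0.00079338]), 'effort': array([ 7.23380072e-05, -4.33466864e+01,  1.02468051e+00, -2.49518770e+01,
        1.05902474e-02,  1.14500264e-02, -1.32062596e-05]), 'tool_pos': array([ 0.20645307, -0.61531776,  0.22986615]), 'ee_rot': array([-3.09792163e+00, -5.06025261e-01,  9.65090635e-04]), 'wrist_force': array([-0.40549451, -0.3425599 ,  0.0728275 ]), 'torque': array([ 0.00615509,  0.0041133 , -0.04267365]), 'grip_width': 0.08559198246008683}
[[ 0.948  0.318 -0.001]
 [ 0.318 -0.948  0.002]
 [-0.    -0.003 -1.   ]]
top extractor [268.5, 228.0] 0.8 [0.6151 0.0939 0.064 ]
top lamp [357.8, 244.9] 0.82 [ 0.5852 -0.0625  0.064 ]
top grinder [194.1, 253.9] 0.72 [0.5688 0.2222 0.064 ]
top stop [457.1, 272.2] 0.77 [ 0.5376 -0.2333  0.064 ]
scene lamp [279.1, 249.5] 0.63 [ 0.5798 -0.0648  0.064 ]
scene grinder [460.8, 270.3] 0.62 [0.5681 0.224  0.064 ]
scene stop [187.1, 221.6] 0.53 [ 0.5415 -0.2416  0.064 ]
```

View pics/top1.png

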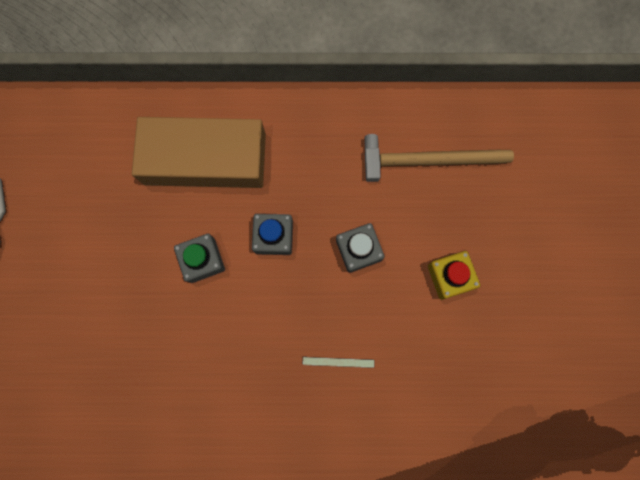

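View pics/scene1.png

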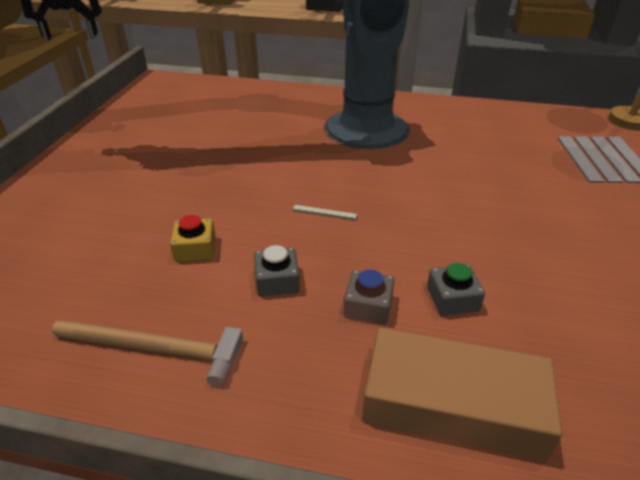

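The top view shows green at (195,256), blue at (271,231), white at (361,245) and red at (458,273). The scene view agrees, with red, white, blue and green from left to right. Next I refine the centres using colour.

```bash
python3 - <<'E'
from h import *
seeds={"top":dict(b=(271,231),w=(361,245),g=(195,256)),"scene":dict(b=(371,279),w=(275,254),g=(459,271))}
for cam in seeds:
    im=cv2.imread(f"pics/{cam}1.png"); p=read_camera(cam)
    for k,(u,v) in seeds[cam].items():
        c=im[v-1:v+2,u-1:u+2].reshape(-1,3).mean(0)
        m=(np.linalg.norm(im.astype(float)-c,axis=2)<55).astype(np.uint8)
        n,l,st,ce=cv2.connectedComponentsWithStats(m); i=l[v,u]
        print(cam,k,c.round(),st[i],ce[i].round(1),ground(p,ce[i],.064).round(4))
E
```

```text
top b [124.  65.  24.] [259 219  23  22 383] [270.  229.5] [0.6125 0.0912 0.064 ]
top w [165. 172. 163.] [351 234  21  21 339] [360.8 243.8] [ 0.5872 -0.0676  0.064 ]
top g [ 47. 102.  33.] [182 243  23  28 452] [193.1 254.9] [0.5671 0.2239 0.064 ]
scene b [117.  66.  54.] [357 270  28  18 379] [370.3 278.1] [0.6152 0.0895 0.064 ]
scene w [167. 180. 184.] [264 246  23  15 265] [274.8 252.6] [ 0.5887 -0.0695  0.064 ]
scene g [ 52. 101.  43.] [441 263  34  29 466] [458.4 273.8] [0.5768 0.2204 0.064 ]
```

{"api": "apply_moves", "payload": {"targets": "1 4 -4 0 0 0 0; 1 4 -4 0 0 0 0; 1 4 -4 0 0 0 0; 1 4 -4 0 0 0 0", "grip_force": 40}}

```text
time: 1.1
tool_pos: [0.3084, -0.4121, 0.2316]
ee_rot: [3.1, 0.506, 0.001]
wrist_force: [0.4, 0.5, 0.6]
grip_width: 0.0121
```

{"api": "apply_moves", "payload": {"targets": "1 4.5 -3.8 0 0 0 0; 1 4.5 -3.8 0 0 0 0; 1 4.5 -3.8 0 0 0 0; 1 4.5 -3.8 0 0 0 0; 1 4.5 -3.8 0 0 0 0; 1 4.5 -3.8 0 0 0 0; 1 4.5 -3.8 0 0 0 0; 1 4.5 -3.8 0 0 0 0"}}

```text
time: 2.1
tool_pos: [0.5532, -0.0096, 0.2318]
ee_rot: [3.1, 0.505, 0.002]
wrist_force: [0.7, -1.1, 0.2]
grip_width: -0.0003
```

{"api": "apply_moves", "payload": {"targets": "1 4.5 -3.8 0 0 0 0; 1 4.4 -3.9 0 0 0 0; 1 0 0 5 0 0 0; 1 0 0 4 0 0 0; 1 0 0 0 0 0 0; 1 0 0 0 0 0 0"}}

```text
time: 2.85
tool_pos: [0.6132, 0.0906, 0.1429]
ee_rot: [-3.1, -0.506, -0.004]
wrist_force: [0.0, -0.2, 0.5]
grip_width: 0.0005
```

```bash
cat > w.py <<'E'
import sys
from h import *
p=read_camera("wrist"); s=manip.sense(); print(s["time"],s["tool_pos"].round(4),s["wrist_force"].round(2))
cv2.imwrite(f"pics/w{sys.argv[2]}.png",p["color"][:,:,::-1])
K=np.array(p["camera_matrix"]);Rm=cv2.Rodrigues(np.array(p["rvec"],float))[0];t=np.array(p["tvec"],float).ravel();c=-Rm.T@t
T=R.from_rotvec(s["ee_rot"]).as_matrix()
for q in finder.tip_of(p,sys.argv[1])[:2]:
    u=np.array(q["xy"]); x=(u-K[:2,2])/[K[0,0],K[1,1]]; a=np.linalg.norm(x)
    d=Rm.T@np.r_[np.sin(a)*x/a,np.cos(a)]; w=c+d*(.064-c[2])/d[2]
    print(u,round(q["conf"],2),w.round(4),"tool delta cm",(T.T@(w-s["tool_pos"])*100).round(2))
E
python3 w.py extractor_top 1
```

```text
2.9 [0.6139 0.0907 0.1438] [-0.44  0.44  0.35]
[316.1 244.2] 0.57 [0.6135 0.09   0.064 ] tool delta cm [-0.09  0.04  7.98]
[560.6 365.2] 0.44 [ 0.5716 -0.1583  0.064 ] tool delta cm [-11.95  22.26   7.94]
```

The wrist view confirms the alignment to within 1 mm. I'll descend.

{"api": "apply_moves", "payload": {"targets": "1 0 0 4 0 0 0; 1 0 0 2 0 0 0; 1 0 0 0.8 0 0 0; 1 0 0 0 0 0 0; 1 0 0 0 0 0 0"}}

```text
time: 3.58
tool_pos: [0.6132, 0.0908, 0.0746]
ee_rot: [-3.1, -0.506, -0.004]
wrist_force: [0.8, 0.8, 0.2]
grip_width: 0.0004
```

{"api": "apply_moves", "payload": {"targets": "1 0 0 0.3 0 0 0; 1 0 0 0.3 0 0 0; 1 0 0 0.2 0 0 0; 1 0 0 0.2 0 0 0; 1 0 0 0.2 0 0 0; 1 0 0 0 0 0 0"}}

```text
time: 4.32
tool_pos: [0.6119, 0.0904, 0.0611]
ee_rot: [3.1, 0.506, -0.0]
wrist_force: [-0.2, -0.3, 1.2]
grip_width: -0.0001
```

{"api": "apply_moves", "payload": {"targets": "1 0 0 0.2 0 0 0; 1 0 0 0.1 0 0 0; 1 0 0 0 0 0 0"}}

```text
time: 4.7
tool_pos: [0.612, 0.0904, 0.0581]
ee_rot: [-3.1, -0.506, 0.0]
wrist_force: [-0.5, 0.1, 1.8]
grip_width: -0.0001
```

{"api": "apply_moves", "payload": {"targets": "1 0 0 0.1 0 0 0; 1 0 0 0 0 0 0"}}

```text
time: 4.95
tool_pos: [0.612, 0.0904, 0.0572]
ee_rot: [-3.1, -0.506, 0.0]
wrist_force: [-0.4, 0.2, 1.6]
grip_width: 0.0
```

{"api": "apply_moves", "payload": {"targets": "1 0 0 0.1 0 0 0; 1 0 0 0 0 0 0"}}

```text
time: 5.2
tool_pos: [0.612, 0.0905, 0.0562]
ee_rot: [-3.1, -0.507, -0.0]
wrist_force: [-0.7, -0.0, 1.7]
grip_width: -0.0
```

{"api": "apply_moves", "payload": {"targets": "1 0 0 0.1 0 0 0; 1 0 0 0 0 0 0"}}

```text
time: 5.45
tool_pos: [0.6121, 0.0904, 0.0562]
ee_rot: [3.1, 0.506, -0.0]
wrist_force: [-3.0, -0.0, 6.7]
grip_width: 0.0001
```

{"api": "apply_moves", "payload": {"targets": "1 0 0 0.1 0 0 0; 1 0 0 0 0 0 0"}}

```text
time: 5.7
tool_pos: [0.6121, 0.0905, 0.0561]
ee_rot: [3.1, 0.506, -0.001]
wrist_force: [-4.3, -1.6, 11.4]
grip_width: 0.0001
```

The force rises at z = 0.056, so blue is at its hard stop. I'll lift and move to white.

{"api": "apply_moves", "payload": {"targets": "1 0 0 -1 0 0 0; 1 0 0 -4 0 0 0; 1 0 0 -4 0 0 0; 1 -2.4 4.8 0 0 0 0; 1 -2.4 4.8 0 0 0 0; 1 -2.5 4.7 0 0 0 0; 1 0 0 0 0 0 0; 1 0 0 0 0 0 0"}}

```text
time: 6.7
tool_pos: [0.5885, -0.0679, 0.1443]
ee_rot: [-3.1, -0.505, -0.001]
wrist_force: [0.9, 0.7, -0.1]
grip_width: 0.0004
```

```bash
python3 w.py lamp_top 2
```

```text
6.75 [ 0.5887 -0.0664  0.1444] [ 0.33 -0.1  -0.04]
[312.7 243.7] 0.6 [ 0.5879 -0.0663  0.064 ] tool delta cm [-0.09 -0.03  8.04]
```

{"api": "apply_moves", "payload": {"targets": "1 0 0 4 0 0 0; 1 0 0 2 0 0 0; 1 0 0 1 0 0 0; 1 0 0 0.4 0 0 0; 1 0 0 0.3 0 0 0; 1 0 0 0.3 0 0 0; 1 0 0 0.2 0 0 0; 1 0 0 0 0 0 0"}}

```text
time: 7.8
tool_pos: [0.589, -0.0684, 0.0628]
ee_rot: [3.1, 0.506, 0.002]
wrist_force: [-0.4, 0.4, 0.7]
grip_width: -0.0001
```

{"api": "apply_moves", "payload": {"targets": "1 0 0 0.2 0 0 0; 1 0 0 0.2 0 0 0; 1 0 0 0.1 0 0 0; 1 0 0 0 0 0 0"}}

```text
time: 8.3
tool_pos: [0.5888, -0.0684, 0.0574]
ee_rot: [3.1, 0.506, 0.002]
wrist_force: [0.6, -0.3, 2.0]
grip_width: -0.0
```

{"api": "apply_moves", "payload": {"targets": "1 0 0 0.1 0 0 0; 1 0 0 0.1 0 0 0; 1 0 0 0 0 0 0"}}

```text
time: 8.68
tool_pos: [0.5888, -0.0684, 0.0561]
ee_rot: [3.1, 0.506, 0.001]
wrist_force: [0.8, -0.3, 5.9]
grip_width: -0.0001
```

{"api": "apply_moves", "payload": {"targets": "1 0 0 0.1 0 0 0; 1 0 0 0 0 0 0"}}

```text
time: 8.93
tool_pos: [0.5888, -0.0684, 0.0561]
ee_rot: [3.1, 0.506, 0.0]
wrist_force: [-1.9, -0.9, 11.3]
grip_width: -0.0001
```

White is at its stop. Green is next.

{"api": "apply_moves", "payload": {"targets": "1 0 0 -1 0 0 0; 1 0 0 -4 0 0 0; 1 0 0 -4 0 0 0; 1 1.4 -5.6 0 0 0 0; 1 1.4 -5.6 0 0 0 0; 1 1.4 -5.6 0 0 0 0; 1 1.5 -5.6 0 0 0 0; 1 1.5 -5.8 0 0 0 0"}}

```text
time: 9.93
tool_pos: [0.5656, 0.2228, 0.1436]
ee_rot: [3.1, 0.505, -0.003]
wrist_force: [0.7, 0.2, -0.7]
grip_width: 0.0
```

{"api": "apply_moves", "payload": {"targets": "1 0 0 0 0 0 0; 1 0 0 0 0 0 0"}}

```text
time: 10.18
tool_pos: [0.5658, 0.2215, 0.1434]
ee_rot: [3.099, 0.508, -0.004]
wrist_force: [0.0, -0.3, -0.9]
grip_width: -0.0002
```

```bash
python3 w.py grinder_top 3
```

```text
10.225 [0.5665 0.22   0.1434] [-0.06 -0.92  1.06]
[313.  239.2] 0.82 [0.5681 0.2238 0.064 ] tool delta cm [ 0.29 -0.32  7.94]
[634.2 346.5] 0.3 [ 0.5607 -0.1289  0.064 ] tool delta cm [-11.59  32.9    8.01]
```

{"api": "apply_moves", "payload": {"targets": "1 0.2 -0.2 4 0 0 0; 1 0 0 2 0 0 0; 1 0 0 1 0 0 0; 1 0 0 0.4 0 0 0; 1 0 0 0.3 0 0 0; 1 0 0 0.3 0 0 0; 1 0 0 0.2 0 0 0; 1 0 0 0 0 0 0"}}

```text
time: 11.28
tool_pos: [0.5686, 0.2248, 0.0628]
ee_rot: [-3.1, -0.507, -0.002]
wrist_force: [-0.1, -0.1, 0.1]
grip_width: -0.0002
```

{"api": "apply_moves", "payload": {"targets": "1 0 0 0.2 0 0 0; 1 0 0 0.2 0 0 0; 1 0 0 0.1 0 0 0; 1 0 0 0 0 0 0"}}

```text
time: 11.78
tool_pos: [0.5685, 0.2247, 0.0574]
ee_rot: [-3.1, -0.506, -0.002]
wrist_force: [0.5, 1.1, 1.7]
grip_width: 0.0001
```

{"api": "apply_moves", "payload": {"targets": "1 0 0 0.1 0 0 0; 1 0 0 0.1 0 0 0; 1 0 0 0 0 0 0"}}

```text
time: 12.15
tool_pos: [0.5685, 0.2247, 0.0562]
ee_rot: [3.1, 0.507, 0.001]
wrist_force: [-0.9, 0.1, 6.2]
grip_width: 0.0001
```

{"api": "apply_moves", "payload": {"targets": "1 0 0 0.1 0 0 0; 1 0 0 0 0 0 0"}}

```text
time: 12.4
tool_pos: [0.5686, 0.2247, 0.0561]
ee_rot: [3.1, 0.506, 0.001]
wrist_force: [-1.3, -1.3, 10.0]
grip_width: 0.0001
```

{"api": "apply_moves", "payload": {"targets": "1 0 0 -1 0 0 0; 1 0 0 -4 0 0 0; 1 0 0 -5 0 0 0; 1 0 0 -5 0 0 0; 1 -5 0 -2 0 0 0; 1 -5 0 -2 0 0 0; 1 0 0 0 0 0 0; 1 0 0 0 0 0 0"}}

```text
time: 13.4
tool_pos: [0.4732, 0.1921, 0.244]
ee_rot: [3.1, 0.506, -0.0]
wrist_force: [-0.4, -0.4, 0.9]
grip_width: 0.0001
```

```bash
python3 - <<'E'
from h import *
print(manip.sense()["tool_pos"],manip.sense()["wrist_force"])
for cam in ["top","scene"]:
    p=read_camera(cam); a=p["color"][:,:,::-1]; cv2.imwrite(f"pics/{cam}2.png",a)
o=cv2.imread("pics/scene1.png")[200:330,150:500]; n=cv2.imread("pics/scene2.png")[200:330,150:500]
cv2.imwrite("pics/cmp.png",cv2.resize(np.vstack([o,n]),None,fx=2.25,fy=2.25))
E
```

```text
[0.47322302 0.1921271  0.24400589] [-0.40313302 -0.37526493  0.88151257]
```

View pics/cmp.png

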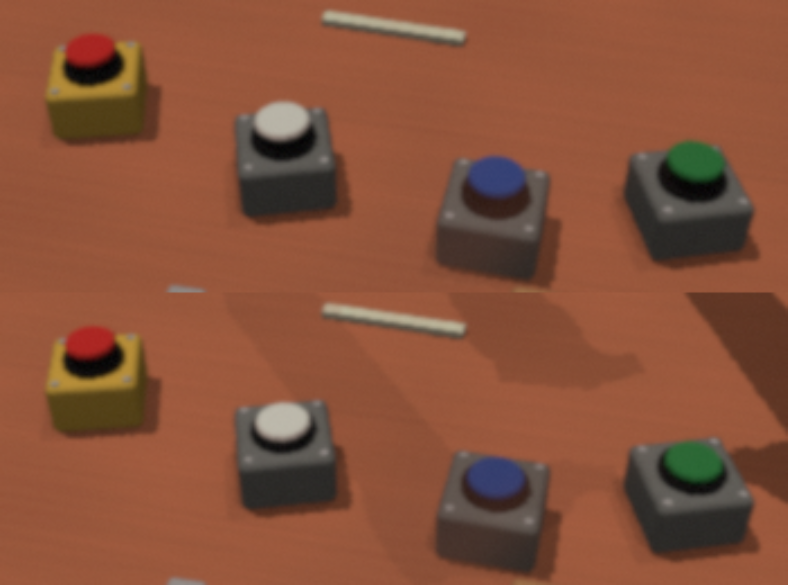

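View pics/top2.png

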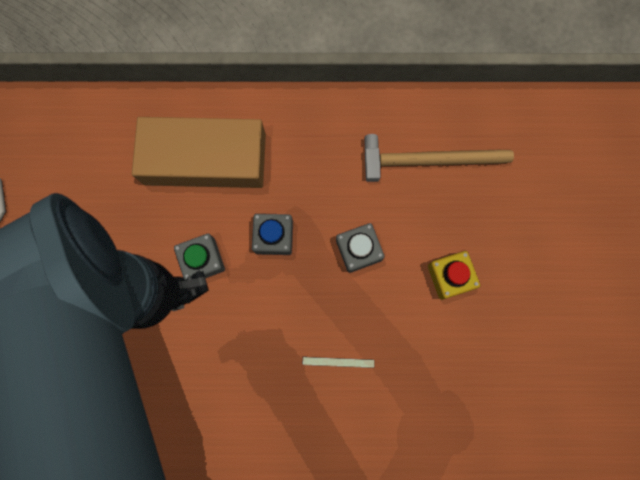

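The before/after crop shows the blue, white and green caps lowered and red still out. In the top view the boxes and bystanders are at the same pixels as before, and the arm is clear.

```bash
python3 -c "
from workcell import manip
print(manip.close_job())"
```

```text
the job is handed in; nothing more can be done
None
```

I pressed the blue, then the white, then the green button fully in with the closed fingertips. I then lifted the arm clear and handed the job in at about 13.5 s, against the 42 s limit.

- **Button travel:** each press ended with the fingertip at 56.1 mm, against 56 mm for fully in. The last 1 mm steps raised the force to about 10–11 N without further travel, so each button was on its hard stop.
- **Final pictures:** the three caps sit lower than before and the red stop is still out. The boxes, brick, hammer and marking stick show no visible movement.
- **Disagreements:** the camera measurements differed by up to about 1 cm at worst, on green in the scene view. The first finder pass also missed the blue button in the scene view. The wrist camera settled each position to within a few millimetres before the press, and no check failed.

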